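# Press a pile of cover plates flat with the pedal press

## Task

Lay the two wide aluminium plates one on top of the other on the bed of the pedal press, squarely, their edges flush with the bed and with each other, and let go. Then push the pedal right down to its stop so that the jaw presses the pile, hold it there for a second, and let the pedal come fully up again with the pile still square. Leave the other things on the bench, the narrow strip included, where they are.

Things in the scene. Friction and masses are not known exactly. Their poses are not given: they have to be found in the camera images.
- plate_a: bare aluminium plate, 120 (x) x 60 (y) x 8 mm (z), 110 to 210 g, lying flat on the bench; origin at the centre of its underside. Identical to plate_b; either may go underneath. Take it across its 60 mm width.
- plate_b: the other, identical bare aluminium plate, 120 (x) x 60 (y) x 8 mm (z); origin at the centre of its underside.
- press_bed (a point): centre of the top face of the press's bed, 40 mm above the bench: a steel block with a plate's outline, 120 mm along x (away from the robot), 60 mm along y; z up. Around it the grey base is 12 mm high (290 mm wide), fixed. The jaw hinges 170 mm behind (+x); raised, jaw and pad stay 90 mm behind the bed's centre or more and reach 250 mm above the bench.
- pedal_tread (a point): centre of the upper face of the pedal's black rubber tread, 80 mm along x 70 mm across, at the robot's end of the pedal, 180 mm to the bed's right (-y of press_bed). The hinge is 170 mm behind (+x), 32 mm above the bench. Released, the tread is about 117 mm above the bench and slopes 0.45 rad, nearer edge higher; at the stop it is level, 44 mm up. Moves with the pedal.
- pedal (a joint): angle of the pedal in rad: 0 released (held up by its spring), 0.45 at its lower stop. Pressing the tread takes about 5 N to start and about 10 to 12 N just before the stop with a pile in the press. The jaw is geared to it: open at 0, fully down at 0.45; it springs open when the pedal is released.
- press_pad: round steel pressing pad, 40 mm across, sprung, at the end of the jaw; origin at the centre of its face. With the pedal at its stop it bears on the middle of a pile of two plates with about 3 N; it does not reach a single plate properly.
- strip: narrow aluminium strip, 120 (x) x 28 (y) x 8 mm, lying flat near the plates; origin at the centre of its underside. It is a bystander; leave it where it is.
- cup_1: open tin cup, 64 mm across, 65 mm high; origin at the centre of its underside. It is a bystander; leave it where it is.
- cup_2: open tin cup, 72 mm across, 75 mm high; origin at the centre of its underside. It is a bystander; leave it where it is.
- mallet: wooden mallet lying down, 210 mm long along x, cylindrical head 54 mm thick and 100 mm long (y) centred 90 mm towards +x from the origin; origin at bench level below the handle. It is a bystander; leave it where it is.
- spanner: steel spanner, 160 mm long along x, lying flat; origin at its underside. It is a bystander; leave it where it is.
- funnel: tin funnel standing mouth down, 100 mm across, 100 mm high; origin at the centre of its underside. It is a bystander; leave it where it is.
- lid_disc: round tin lid, 90 mm across, 10 mm thick, lying flat; origin at the centre of its underside. It is a bystander; leave it where it is.
Things that resemble listed ones, but are neither listed nor needed, are in the scene too. Leave any purple look-alike of the plate_b alone. What is shaped like the plate_a but black is not meant.

How it is judged:
By the outcome, as a careful person would: the job done as asked, in the order asked, and still so for the second after the job is handed in, with the robot touching nothing.
It also fails if it takes over 72 s, if anything falls off the work surface, if the arm or the gripper's body presses on something with over 40 N, if the wrist force passes 120 N, or if a joint passes its speed limit or range.

## Robot

A 7-joint arm with a two-finger parallel gripper is mounted at the origin on the work surface. World frame = base frame: x ahead of the robot, y to its left, z up, the work surface at z = 0. Lengths are in m, angles in degrees, forces in N, time in s.
With the tool pointing down it reaches from about 0.425 to 1.025 m from the base axis. Payload 9.4 kg.
Tool frame: the origin (TCP) lies midway between the tips of the shut fingers; the grasp point (between the pads) lies 19 mm behind it (manip.hold_point_z is the z of the grasp point in the tool frame, in m); z points along the fingers, y is the line along which they close (so a half turn about z gives the same grasp; the last joint's range is limited). The gripper opens to 93 mm and grips with 3 to 60 N. Pads are 15 mm wide; open, the fingers measure 128 mm over their backs; the gripper's body (75 mm by 188 mm) begins 65 mm behind the grasp point.
Start: joints at [-76.072, 34.337, -0.143, 91.639, 0.103, 54.024, -4.572], TCP at [0.228, 0.688, 0.219] pointing down, gripper open.
Joint ranges: [-147.43, 147.43], [-19.82, 112.94], [-74.19, 73.91], [6.32, 146.72], [-59.91, 239.91], [6.04, 106.73], [-150.56, 150.56]. Speed limits (degrees/s): [127.2, 127.2, 172.46, 172.46, 180, 180, 180].

## Interface

Orientations are given as a 3x3 rotation matrix whose columns are the frame's x, y, z axes.
In Python, from bench import manip gives the robot as it stands.
- The arm moves only by the tool jog_arm, never from a script. Its argument "commands" is a list of rows, each a list of 5 numbers: the shift along the tool's x, y, z in units of 60 mm (1.0 is 60 mm), then the turn about the tool's z in units of 5 degrees (1.0 is 5 degrees), then the closure, from 0 (fully open) to 1 (shut). A call has 1 to 12 rows; each row is the pose to reach, as a shift and turn from the pose commanded when the call began, along the tool's axes at that moment; what a row does not reach only later rows make up. A row lasts 1/8 s, in which the tool goes at most 62.5 mm and 10.7 degrees, less where a joint would pass 70% of its speed; a pose out of reach is approached as far as the arm can. A call with a gripper value outside its range is refused whole. The fingers move at their own pace and stop on an object; "squeeze" is the grip in N (left out, the last holds). Time passes only in rows, so rows that repeat a pose let the fingers close. It gives the time, the measured TCP pose, the force, the opening and the grip force at its end, in the units of the state.
- manip.get_obs(): the state, without advancing time (a new reading comes with each control period).
- manip.snapshot(name): name is "scene" or "top"; returns the picture (420x560x3 uint8, red, green, blue); there is no depth.
- manip.camera_model(name): a dict with "intrinsics" (3x3 intrinsics, pixels), "extrinsics" (4x4, takes a point from world to camera coordinates). Camera axes: x right, y up, looking along -z (the intrinsics and any distortion apply to the point x, -y, -z); pixel columns grow to the right and rows downward; lengths in m; the calibration is good to about 2 mm. A picture is of the moment at which its call begins. camera_model takes no time and is no camera call.
- manip.close_job(): hands the job in; it is judged then, once.
Trained networks look in the newest picture that a camera, given by its name, has taken for a name from the list of things; names that differ only in an ending like _2 or _b are one class to them, and where a whole thing is asked for, a point or a joint stands for the part that bears it (a point fixed in the world has none). Each returns a list of dicts, best first, with "confidence" (0 to 1); they miss things now and then, are a little off and sometimes report something else, mostly with a low value. They report only what shows in the picture. A call takes as long as a camera call. They do not tell look-alikes from the thing itself.
- manip.boxes_of(camera, label): "rect" ([left, top, right, bottom] as shares, 0 to 1, of the picture: columns of its width, rows of its height, round what is visible of it).
The state is a dict: "clock": time; "joint_positions": joint angles; "joint_vel": joint speeds; "joint_efforts": joint torques, N m; "tcp_pos": TCP position; "ee_rot": TCP orientation; "contact_force": force on the tool from outside, world axes, zero at the start; "torque": the same for the moment, N m; "grip_width": opening from 0.0 (shut) to 1.0 (fully open); "grasp_force": force on a finger pad.
Only numpy, scipy, OpenCV 4.12 (cv2) and the standard library are available. Lean on these libraries where they do the work, as an engineer would, in place of code of your own. Each camera call takes 0.05 s, during which the arm holds its last target. There are 200 camera calls.

## Working session

There is one attempt and no reset: what is moved stays moved. The work goes in short steps, Python scripts to look and compute and a tool call to move; the robot and the scene stay as the last step left them, time stands still between calls to the robot, and variables do not carry over. Pictures are saved under pics/ and viewed, at most 10 in all, crops included, and the job is handed in when it is done.

Besides the shell and the picture viewer there is one more tool, called as name(argument=value, ...), one argument or row to a line, values as JSON. jog_arm: Moves the arm, as the interface text tells. Its arguments: {"type":"object","properties":{"commands":{"type":"array"},"squeeze":{"type":"number"}},"required":["commands"]}

```bash
mkdir -p pics; ls
python3 - <<'E'
from bench import manip
import cv2,numpy as np
for n in("top","scene"):
    im=manip.snapshot(n); cv2.imwrite(f"pics/{n}0.png",cv2.resize(im[:,:,::-1],(784,588)))
    c=manip.camera_model(n); print(n,{k:np.round(v,4).tolist() if not isinstance(v,str) else v for k,v in c.items()})
    for l in("plate_a","strip","pedal_tread","press_pad"):
        for d in manip.boxes_of(n,l): print(l,round(d["confidence"],2),np.round(np.array(d["rect"])*[784,588,784,588]))
print(manip.hold_point_z,manip.get_obs())
E
```

```text
pics
top {'intrinsics': [[383.8265, 0.0, 277.5181], [0.0, 383.8265, 207.8469], [0.0, 0.0, 1.0]], 'extrinsics': [[0.0098, -0.9999, -0.014, 0.037], [0.9976, 0.0089, 0.0688, -0.5485], [-0.0686, -0.0147, 0.9975, -1.2778], [0.0, 0.0, 0.0, 1.0]]}
plate_a 0.93 [234. 371. 279. 422.]
plate_a 0.92 [166. 335. 217. 379.]
plate_a 0.85 [284. 232. 328. 281.]
plate_a 0.75 [576. 259. 623. 302.]
plate_a 0.58 [240. 293. 281. 347.]
plate_a 0.48 [376. 345. 437. 364.]
strip 0.87 [337. 296. 354. 346.]
pedal_tread 0.97 [499. 218. 529. 294.]
press_pad 0.38 [425. 204. 446. 223.]
scene {'intrinsics': [[477.7683, 0.0, 282.5764], [0.0, 477.7683, 205.8251], [0.0, 0.0, 1.0]], 'extrinsics': [[0.5045, 0.8634, 0.0101, -0.2831], [-0.7168, 0.4123, 0.5623, 0.2784], [0.4813, -0.2909, 0.8269, -2.0581], [0.0, 0.0, 0.0, 1.0]]}
plate_a 0.94 [464. 296. 516. 333.]
plate_a 0.87 [495. 207. 542. 228.]
plate_a 0.81 [430. 200. 470. 230.]
plate_a 0.55 [471. 240. 508. 276.]
strip 0.64 [412. 266. 437. 308.]
pedal_tread 0.77 [294. 337. 357. 428.]
press_pad 0.23 [213. 401. 252. 441.]
press_pad 0.22 [467. 298. 508. 334.]
-0.0188 {'clock': 0.5, 'joint_positions': array([-76.07269143,  34.33927159,  -0.1437952 ,  91.64251703,
         0.1032929 ,  54.02446689,  -4.57272525]), 'joint_vel': array([ 0.01805597, -0.08202239, -0.03349283,  0.00180155,  0.02555971,
       -0.01951662,  0.08814663]), 'joint_efforts': array([-1.92164254e-03, -7.64192176e+01,  1.49439052e+00, -2.52510452e+01,
       -5.24372107e-02,  1.11092217e-02,  3.01806426e-05]), 'tcp_pos': array([0.22789946, 0.68820421, 0.2185707 ]), 'ee_rot': array([[-9.49312452e-01,  3.14334009e-01,  1.64738791e-05],
       [ 3.14334005e-01,  9.49312446e-01, -1.14171269e-04],
       [-5.15267712e-05, -1.03205907e-04, -9.99999993e-01]]), 'contact_force': array([ 0.87539957,  0.50069877, -0.54726182]), 'torque': array([-0.02242815,  0.01991296,  0.04228695]), 'grasp_force': 0.0, 'grip_width': 1.0022172680261958}
```

View pics/top0.png

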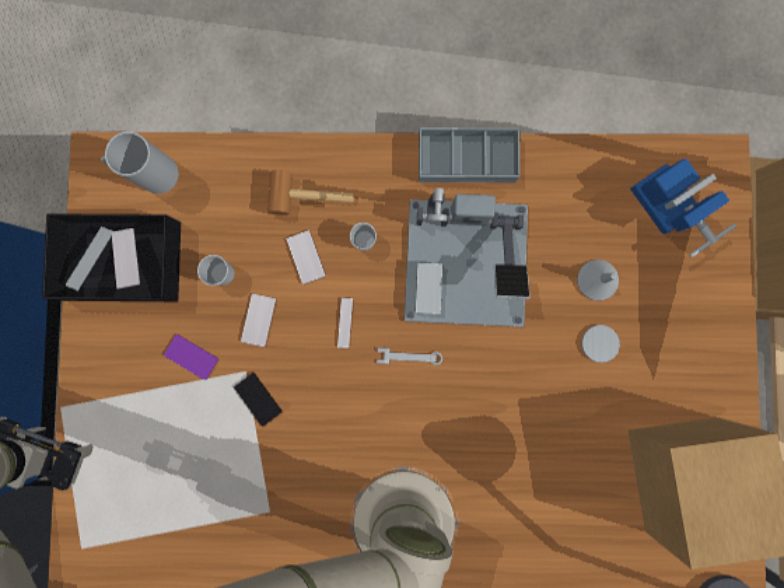

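View pics/scene0.png

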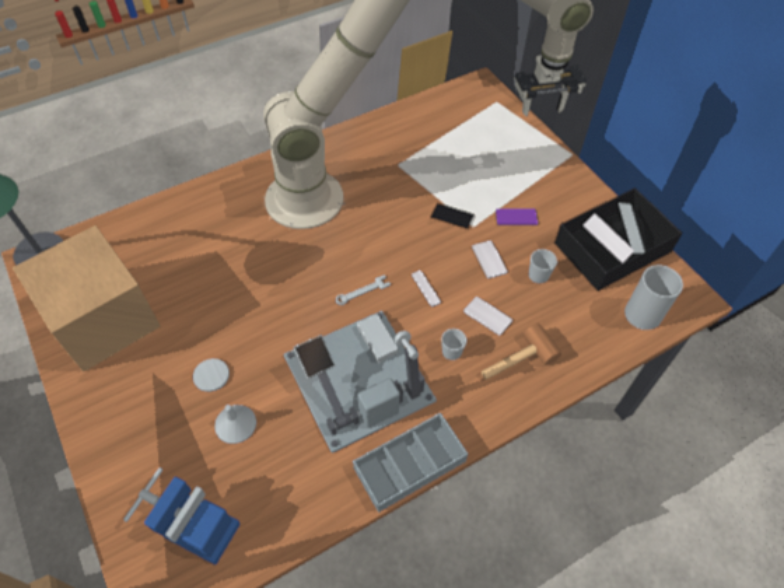

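The top view shows the bright plates at (258,320) and (305,257), the strip at (345,322), the bed at (429,288) and the tread at (512,280). The purple (190,356) and black (257,398) look-alikes and the items in the bin should be left alone. Next I'll measure by rectifying patches to metric planes.

```bash
cat > h.py <<'E'
from bench import manip
import cv2,numpy as np
def cam(n):
    c=manip.camera_model(n); K=np.array(c["intrinsics"]); E=np.diag([1,-1,-1])@np.array(c["extrinsics"])[:3]
    return K,E
def proj(n,p):
    K,E=cam(n); q=K@(E@np.r_[p,1]); return q[:2]/q[2]
def back(n,uv,z):
    K,E=cam(n); P=K@E; H=np.c_[P[:,0],P[:,1],P[:,2]*z+P[:,3]]; w=np.linalg.solve(H,np.r_[uv,1]); return w[:2]/w[2]
def patch(n,im,c,z,half=.11,s=.0005):
    # rectified: row down = -x, col right = -y
    K,E=cam(n); P=K@E; H=np.c_[P[:,0],P[:,1],P[:,2]*z+P[:,3]]
    N=int(2*half/s); A=np.array([[0,-s,c[0]+half],[-s,0,c[1]+half],[0,0,1]])
    return cv2.warpPerspective(im,H@A,(N,N),flags=cv2.INTER_CUBIC|cv2.WARP_INVERSE_MAP)
def plate(n,im,c,z,half=.11,s=.0005,thr=None):
    p=patch(n,im,c,z,half,s); g=p.min(2); 
    t,m=cv2.threshold(g,thr or 0,255,cv2.THRESH_BINARY+(0 if thr else cv2.THRESH_OTSU))
    cs,_=cv2.findContours(m,cv2.RETR_EXTERNAL,cv2.CHAIN_APPROX_NONE); N=len(g)
    k=min((k for k in cs if cv2.contourArea(k)>4000),key=lambda k:np.hypot(*(k.reshape(-1,2).mean(0)-N/2)))
    (u,v),wh,_=cv2.minAreaRect(k); M=cv2.moments(k); box=cv2.boxPoints(cv2.minAreaRect(k))
    um,vm=M['m10']/M['m00'],M['m01']/M['m00']
    th=.5*np.arctan2(2*M['mu11'],M['mu20']-M['mu02']) # long axis in (u,v)
    yaw=np.degrees(np.arctan2(-np.cos(th),-np.sin(th))); yaw=(yaw+90)%180-90
    W=lambda u,v:np.round([c[0]+half-s*v,c[1]+half-s*u],4)
    return dict(rect=W(u,v),mom=W(um,vm),size=np.round(np.array(wh)*s,4),area=round(M['m00']*s*s*1e4,1),yaw=round(yaw,2),thr=t,box=np.array([W(*b) for b in box]).tolist()),p
E
python3 - <<'E'
from h import *
im=manip.snapshot("top"); f=.714286
out=[]
for nm,uv,z in(("P1",(258,320),.008),("P2",(305,257),.008),("bed",(429,288),.04),("strip",(345,322),.008)):
    c=back("top",np.array(uv)*f,z); r,p=plate("top",im,c,z); print(nm,r); out.append(p)
sc=manip.snapshot("scene")
for nm,uv,z in(("P1",(489,258),.008),("P2",(487,315),.008),("bed",(383,338),.04)):
    c=back("scene",np.array(uv)*f,z); r,p=plate("scene",sc,c,z); print("scene",nm,r)
    if nm!="P2": out.append(p)
o=np.vstack([np.hstack(out[:3]),np.hstack(out[3:])]); cv2.imwrite("pics/p1.png",cv2.resize(o[:,:,::-1],(798,532)))
for uv in((512,280),(497,266),(529,294)): print("tread",back("top",np.array(uv)*f,.117))
E
```

```text
P1 {'rect': array([0.4764, 0.3602]), 'mom': array([0.4765, 0.3601]), 'size': array([0.0619, 0.1224]), 'area': 72.5, 'yaw': np.float64(-11.73), 'thr': 124.0, 'box': [[0.4227, 0.4029], [0.5426, 0.378], [0.53, 0.3174], [0.4101, 0.3423]]}
P2 {'rect': array([0.6314, 0.2476]), 'mom': array([0.6316, 0.2475]), 'size': array([0.1232, 0.0616]), 'area': 71.9, 'yaw': np.float64(20.59), 'thr': 125.0, 'box': [[0.6781, 0.2983], [0.7, 0.2407], [0.5848, 0.197], [0.5629, 0.2546]]}
bed {'rect': array([ 0.5679, -0.0796]), 'mom': array([ 0.5608, -0.0833]), 'size': array([0.1935, 0.168 ]), 'area': 227.3, 'yaw': np.float64(19.94), 'thr': 106.0, 'box': [[0.6646, 0.0044], [0.6646, -0.1636], [0.4711, -0.1636], [0.4711, 0.0044]]}
strip {'rect': array([0.4715, 0.1484]), 'mom': array([0.4716, 0.1484]), 'size': array([0.0292, 0.1229]), 'area': 33.4, 'yaw': np.float64(-3.92), 'thr': 123.0, 'box': [[0.4111, 0.167], [0.5337, 0.159], [0.5318, 0.1299], [0.4092, 0.1379]]}
scene P1 {'rect': array([0.4806, 0.3581]), 'mom': array([0.4804, 0.3576]), 'size': array([0.0651, 0.1268]), 'area': 77.3, 'yaw': np.float64(-12.41), 'thr': 138.0, 'box': [[0.4254, 0.4031], [0.5494, 0.3769], [0.5359, 0.3132], [0.4119, 0.3394]]}
scene P2 {'rect': array([0.6357, 0.2438]), 'mom': array([0.6357, 0.2438]), 'size': array([0.123 , 0.0674]), 'area': 78.9, 'yaw': np.float64(20.6), 'thr': 138.0, 'box': [[0.6812, 0.2972], [0.7052, 0.2342], [0.5902, 0.1904], [0.5662, 0.2534]]}
scene bed {'rect': array([ 0.5564, -0.0683]), 'mom': array([ 0.5516, -0.0823]), 'size': array([0.132, 0.174]), 'area': 152.7, 'yaw': np.float64(63.74), 'thr': 121.0, 'box': [[0.6224, 0.0187], [0.6224, -0.1553], [0.4904, -0.1553], [0.4904, 0.0187]]}
tread [ 0.56831522 -0.23403885]
tread [ 0.59939622 -0.2008514 ]
tread [ 0.53740939 -0.27150998]
```

View pics/p1.png

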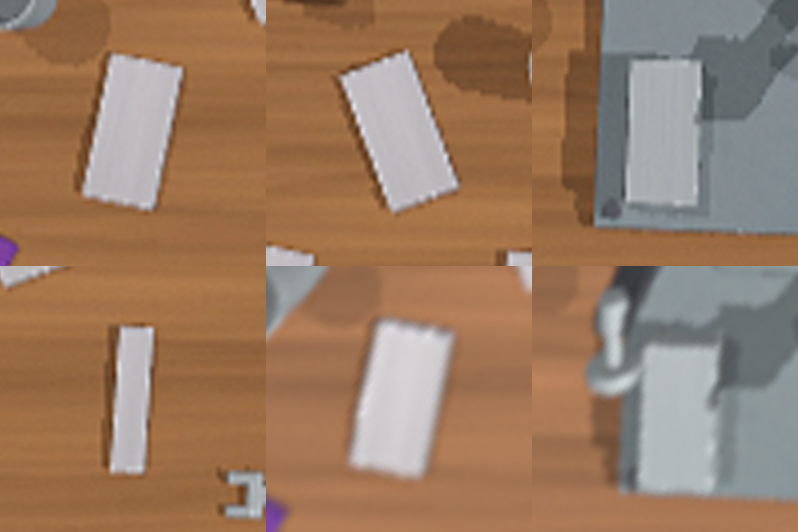

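The rectified patches show both plates, the strip and the bed (top right) clearly. The bed only needs a higher threshold.

Run:
```python
from h import *
im=manip.snapshot("top"); sc=manip.snapshot("scene"); f=.714286
for t in (150,160,170,180):
  for n,i,uv in(("top",im,(429,288)),("scene",sc,(383,338))):
    try:
        r,p=plate(n,i,back(n,np.array(uv)*f,.04),.04,thr=t); print(n,t,r['rect'],r['mom'],r['size'],r['area'],r['yaw'])
    except Exception as e: print(n,t,e)
p=patch("top",im,(.557,-.02),.04); print(p[220,100:300:8].min(1), p[100:340:8,200].min(1))
```

```text
top 150 [ 0.5551 -0.0529] [ 0.555  -0.0529] [0.0596 0.1212] 66.5 -1.77
scene 150 [ 0.5575 -0.0379] [ 0.5579 -0.0541] [0.1039 0.1228] 77.2 4.67
top 160 [ 0.5554 -0.0531] [ 0.5552 -0.0529] [0.0587 0.1198] 64.3 -1.7
scene 160 [ 0.5568 -0.0572] [ 0.5564 -0.0565] [0.0627 0.1208] 69.1 -0.99
top 170 min() iterable argument is empty
scene 170 [ 0.5572 -0.0574] [ 0.557  -0.0563] [0.0612 0.1176] 64.2 -1.18
top 180 min() iterable argument is empty
scene 180 [ 0.5853 -0.0582] [ 0.5934 -0.0538] [0.0559 0.0591] 17.7 -64.88
[ 72  69  71  60  51  52  53  53  52  41 100 103 102 100 100  96 116 179
 167 168 168 167 168 166 169] [ 97  98  96  99  98  98  98 100  99 100  99 101  99 100 101 101 101 102
  99 103 101 101 100 102 102 102 102 100 102  93]
```

```bash
cat >> h.py <<'E'
def rel(tg,o=None):
    "tg: (x,y,z,closing-axis angle deg) -> jog units from the present pose"
    o=o or manip.get_obs(); R=np.array(o["ee_rot"]); d=R.T@(np.array(tg[:3])-o["tcp_pos"])/.06
    a=np.degrees(np.arctan2(R[1,1],R[0,1])); t=(a-tg[3]+90)%180-90
    return np.round([*d,t/5],3)
E
python3 - <<'E'
from h import *
for t in((.4765,.3605,.10,78.3),(.4765,.3605,.004,78.3)): print(rel(t))
E
```

```text
[-5.65  -3.884  1.978 -1.324]
[-5.65  -3.884  3.578 -1.324]
```

jog_arm(
  commands=[
    [-5.65,-3.884,1.978,-1.324,0],
    [-5.65,-3.884,1.978,-1.324,0],
    [-5.65,-3.884,1.978,-1.324,0],
    [-5.65,-3.884,1.978,-1.324,0],
    [-5.65,-3.884,1.978,-1.324,0],
    [-5.65,-3.884,1.978,-1.324,0],
    [-5.65,-3.884,1.978,-1.324,0],
    [-5.65,-3.884,1.978,-1.324,0],
    [-5.65,-3.884,1.978,-1.324,0],
    [-5.65,-3.884,1.978,-1.324,0],
  ],
)

```text
clock: 1.95
tcp_pos: [0.4757, 0.3622, 0.1004]
ee_rot: [[-0.98, 0.2, 0.0], [0.2, 0.98, 0.001], [0.0, 0.001, -1.0]]
contact_force: [-0.0, 0.7, 0.4]
grip_width: 0.998
grasp_force: 0.0
```

Run:
```python
from h import *
o=manip.get_obs(); print(o['clock'],o['tcp_pos'],o['contact_force'],rel((.4765,.3605,.004,78.3)))
```

```text
1.95 [0.47565099 0.36223208 0.10039124] [-0.02483319  0.69250551  0.37104612] [-0.02  -0.027  1.606  0.027]
```

jog_arm(
  commands=[
    [0,0,0.5,0,0],
    [0,0,1.0,0,0],
    [0,0,1.4,0,0],
    [0,0,1.6,0,0],
    [0,0,1.6,0,0],
    [0,0,1.6,0,0.7],
    [0,0,1.6,0,0.7],
    [0,0,1.6,0,0.7],
    [0,0,1.6,0,0.7],
    [0,0,1.6,0,0.7],
  ],
  squeeze=20,
)

```text
clock: 3.2
tcp_pos: [0.4767, 0.3604, 0.0043]
ee_rot: [[-0.979, 0.203, 0.0], [0.203, 0.979, 0.0], [-0.0, 0.0, -1.0]]
contact_force: [0.0, -1.1, 5.0]
grip_width: 0.642
grasp_force: 20.0
```

Run:
```python
from h import *
print(rel((.5552,-.053,.11,88.3)))
```

```text
[-2.681 -6.481 -1.762 -2.002]
```

jog_arm(
  commands=[
    [0,0,-0.6,0,0.7],
    [0,0,-1.3,0,0.7],
    [-0.3,-0.7,-1.76,-0.5,0.7],
    [-2.68,-6.48,-1.76,-2.0,0.7],
    [-2.68,-6.48,-1.76,-2.0,0.7],
    [-2.68,-6.48,-1.76,-2.0,0.7],
    [-2.68,-6.48,-1.76,-2.0,0.7],
    [-2.68,-6.48,-1.76,-2.0,0.7],
    [-2.68,-6.48,-1.76,-2.0,0.7],
    [-2.68,-6.48,-1.76,-2.0,0.7],
    [-2.68,-6.48,-1.76,-2.0,0.7],
    [-2.68,-6.48,-1.76,-2.0,0.7],
  ],
)

```text
clock: 4.7
tcp_pos: [0.5549, -0.0511, 0.1095]
ee_rot: [[-1.0, 0.027, -0.0], [0.027, 1.0, 0.001], [0.0, 0.001, -1.0]]
contact_force: [0.2, -0.4, -1.6]
grip_width: 0.639
grasp_force: 20.0
```

Run:
```python
from h import *
o=manip.get_obs(); print(o['clock'],o['tcp_pos'],o['contact_force'],o['grip_width'],rel((.5552,-.053,.0445,88.3)))
a=patch("top",manip.snapshot("top"),(.557,-.055),.11)
b=patch("scene",manip.snapshot("scene"),(.557,-.055),.107)
cv2.imwrite("pics/p2.png",cv2.resize(np.hstack([a,b])[:,:,::-1],(800,400)))
```

```text
4.7 [ 0.55489995 -0.05111091  0.10947777] [ 0.153009   -0.40498829 -1.61261732] 0.6390502783759582 [-0.006 -0.032  1.083  0.027]
```

View pics/p2.png

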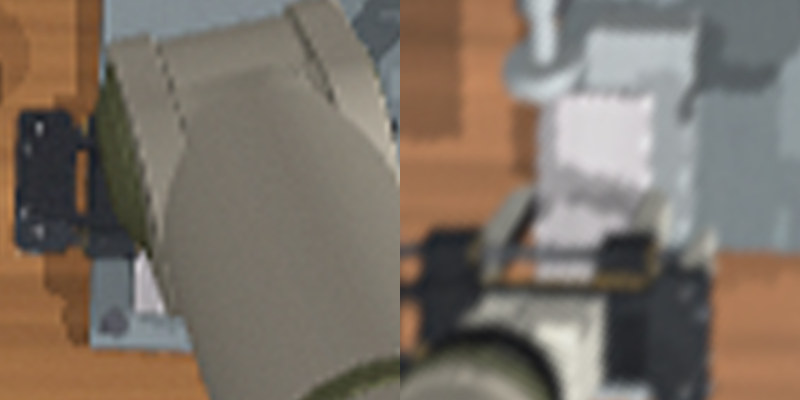

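The scene patch (right) shows the plate held over the bed, nearly aligned. In the top view the arm hides it, so I'll lower the plate, release it and check from clear.

jog_arm(
  commands=[
    [0,0,0.4,0,0.7],
    [0,0,0.75,0,0.7],
    [0,0,1.0,0,0.7],
    [0,0,1.09,0,0.7],
    [0,0,1.09,0,0.7],
    [0,0,1.09,0,0.0],
    [0,0,1.09,0,0.0],
    [0,0,1.09,0,0.0],
    [0,0,0.6,0,0],
    [0,0,-0.3,0,0],
    [0,0,-0.6,0,0],
  ],
)

```text
clock: 6.18
tcp_pos: [0.5563, -0.053, 0.1485]
ee_rot: [[-1.0, 0.03, 0.004], [0.03, 1.0, -0.0], [-0.004, -0.0, -1.0]]
contact_force: [-0.2, -0.6, -0.2]
grip_width: 1.0
grasp_force: 0.0
```

Run:
```python
from h import *
print(rel((.60,.24,.146,110.6)), manip.get_obs()['tcp_pos'])
```

```text
[-0.582  4.903  0.044 -4.464] [ 0.55625497 -0.05297509  0.14849392]
```

jog_arm(
  commands=[
    [0,1.0,0,-0.6,0],
    [-1.13,5.056,0,-4.46,0],
    [-1.13,5.056,0,-4.46,0],
    [-1.13,5.056,0,-4.46,0],
    [-1.13,5.056,0,-4.46,0],
    [-1.13,5.056,0,-4.46,0],
    [-1.13,5.056,0,-4.46,0],
    [-1.13,5.056,0,-4.46,0],
    [-1.13,5.056,0,-4.46,0],
    [-1.13,5.056,0,-4.46,0],
  ],
)

```text
clock: 7.42
tcp_pos: [0.632, 0.2473, 0.1458]
ee_rot: [[-0.936, -0.351, 0.0], [-0.351, 0.936, -0.0], [-0.0, -0.0, -1.0]]
contact_force: [-0.2, 0.7, -0.4]
grip_width: 1.002
grasp_force: 0.0
```

Run:
```python
from h import *
o=manip.get_obs(); print(o['clock'],o['tcp_pos'],rel((.632,.2482,.004,110.6)))
im=manip.snapshot("top"); sc=manip.snapshot("scene")
for t in (150,160,170,180):
  for n,i in(("top",im),("scene",sc)):
    try:
        r,p=plate(n,i,(.556,-.053),.048,thr=t); print(n,t,r['rect'],r['mom'],r['size'],r['area'],r['yaw'])
    except Exception as e: print(n,t,e)
a=patch("top",im,(.556,-.053),.048,.08,.0004);b=patch("scene",sc,(.556,-.053),.048,.08,.0004)
cv2.imwrite("pics/p3.png",np.hstack([a,b])[:,:,::-1])
```

```text
7.425 [0.63203178 0.24731936 0.14578951] [-0.004  0.015  2.363 -0.014]
top 150 [ 0.555  -0.0512] [ 0.5556 -0.0514] [0.0616 0.1215] 70.3 -0.4
scene 150 [ 0.5582 -0.0415] [ 0.5598 -0.0541] [0.1251 0.102 ] 84.4 4.21
top 160 [ 0.555  -0.0512] [ 0.5557 -0.0515] [0.0607 0.1205] 68.5 -0.31
scene 160 [ 0.558  -0.0412] [ 0.5596 -0.054 ] [0.123  0.0975] 80.2 3.26
top 170 [ 0.555 -0.051] [ 0.5562 -0.0516] [0.0601 0.1195] 66.1 0.37
scene 170 [ 0.558 -0.042] [ 0.5594 -0.054 ] [0.122 0.094] 76.3 2.68
top 180 [ 0.555  -0.0512] [ 0.5566 -0.0519] [0.0596 0.1184] 63.3 0.81
scene 180 [ 0.5578 -0.0433] [ 0.5593 -0.0542] [0.1205 0.0895] 72.5 1.82
```

View pics/p3.png

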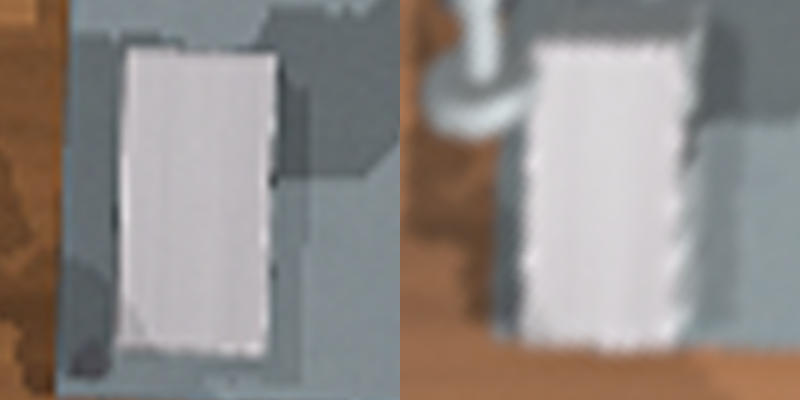

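The plate looks flush on the bed. I'll check its edges against the bed's with averaged edge profiles, comparing the first picture with the new one.

```bash
cat >> h.py <<'E'
def edges(n,im,c,z,yaw,s=.0002,dbg=0,lo=.0):
    "50%-crossing positions (mm, along plate frame) of the four edges"
    K,E=cam(n); P=K@E; H=np.c_[P[:,0],P[:,1],P[:,2]*z+P[:,3]]
    r=np.radians(yaw); ex=np.array([np.cos(r),np.sin(r)]); ey=np.array([-np.sin(r),np.cos(r)]); h=.08;N=int(2*h/s)
    o=np.array(c)+h*ex+h*ey; A=np.array([[-s*ey[0],-s*ex[0],o[0]],[-s*ey[1],-s*ex[1],o[1]],[0,0,1]])
    p=cv2.warpPerspective(im,H@A,(N,N),flags=cv2.INTER_CUBIC|cv2.WARP_INVERSE_MAP).min(2).astype(float)
    k=lambda mm:int(round((h-mm/1000)/s))
    out={}
    for nm,(a0,a1),axis,e in(("+y far",(20,45),0,30),("+y near",(-45,-20),0,30),("-y far",(0,25),0,-30),("-y near",(-45,-20),0,-30),("+x left",(5,22),1,60),("+x right",(-22,-5),1,60),("-x left",(5,22),1,-60),("-x right",(-22,-5),1,-60)):
        sl=p[k(a1):k(a0)].mean(0) if axis==0 else p[:,k(a1):k(a0)].mean(1)
        pos=np.arange(e-8,e+8.01,.2); v=np.interp(pos,(h-np.arange(N)*s)[::-1]*1e3,sl[::-1])
        g=np.gradient(v); i=np.argmax(np.abs(g)); w=np.abs(g)*(np.abs(pos-pos[i])<1.6)
        out[nm]=round((w*pos).sum()/w.sum(),2)
        if dbg: out[nm]=(out[nm],v[::5].astype(int).tolist())
    return out
E
python3 - <<'E'
from h import *
old=cv2.resize(cv2.imread("pics/top0.png")[:,:,::-1],(560,420),interpolation=cv2.INTER_AREA)
new=manip.snapshot("top")
for k,v in edges("top",old,(.5555,-.053),.04,-1.7,dbg=1).items(): print("bed",k,v)
for k,v in edges("top",new,(.5555,-.053),.048,-1.7,dbg=1).items(): print("plate",k,v)
E
```

```text
bed +y far (np.float64(29.72), [169, 170, 170, 170, 171, 171, 161, 141, 119, 99, 88, 88, 93, 96, 97, 98, 99])
bed +y near (np.float64(30.41), [168, 169, 170, 170, 169, 169, 167, 158, 141, 123, 108, 97, 95, 97, 97, 98, 99])
bed -y far (np.float64(-28.92), [95, 94, 94, 94, 94, 96, 101, 106, 112, 122, 133, 143, 152, 160, 163, 164, 166])
bed -y near (np.float64(-29.01), [119, 115, 114, 113, 114, 112, 110, 114, 126, 142, 159, 171, 173, 171, 169, 168, 167])
bed +x left (np.float64(58.67), [170, 171, 171, 167, 164, 158, 146, 130, 114, 102, 97, 101, 108, 114, 118, 123, 127])
bed +x right (np.float64(60.01), [168, 170, 171, 172, 170, 168, 165, 156, 144, 131, 121, 116, 118, 122, 125, 126, 127])
bed -x left (np.float64(-58.77), [124, 122, 120, 119, 118, 119, 123, 128, 134, 142, 152, 159, 165, 170, 170, 169, 168])
bed -x right (np.float64(-61.21), [118, 115, 112, 112, 116, 122, 130, 141, 150, 158, 164, 169, 169, 169, 169, 168, 168])
plate +y far (np.float64(32.78), [186, 186, 186, 187, 189, 192, 193, 188, 182, 170, 151, 128, 107, 91, 86, 91, 96])
plate +y near (np.float64(31.62), [182, 182, 181, 181, 183, 189, 196, 194, 176, 149, 119, 95, 86, 87, 88, 88, 89])
plate -y far (np.float64(-27.58), [94, 94, 94, 94, 92, 89, 90, 92, 96, 107, 130, 156, 178, 193, 195, 189, 182])
plate -y near (np.float64(-28.26), [114, 115, 115, 115, 115, 114, 108, 103, 110, 130, 155, 177, 188, 188, 184, 183, 183])
plate +x left (np.float64(60.59), [187, 188, 187, 187, 186, 180, 171, 161, 147, 130, 116, 107, 103, 108, 117, 124, 127])
plate +x right (np.float64(59.57), [186, 188, 188, 186, 185, 181, 170, 153, 133, 115, 108, 113, 121, 126, 127, 128, 128])
plate -x left (np.float64(-59.18), [117, 117, 116, 116, 115, 116, 122, 131, 140, 151, 163, 172, 179, 183, 182, 181, 180])
plate -x right (np.float64(-61.38), [115, 111, 107, 107, 113, 122, 134, 150, 164, 175, 185, 188, 186, 183, 182, 181, 181])
```

Edge profiles put plate 1 within about 0.3 mm in x, roughly 1.5 mm off in y and about 1° off in yaw. Closing the fingers across both bed and plates will square that up. I'll pick plate 2 first.

jog_arm(
  commands=[
    [0,0,0.8,0,0],
    [0,0,1.5,0,0],
    [0,0,2.1,0,0],
    [0,0,2.36,0,0],
    [0,0,2.36,0,0],
    [0,0,2.36,0,0.7],
    [0,0,2.36,0,0.7],
    [0,0,2.36,0,0.7],
    [0,0,2.36,0,0.7],
    [0,0,1.6,0,0.7],
    [0,0,0.7,0,0.7],
    [0,0,0,0,0.7],
  ],
  squeeze=20,
)

```text
clock: 9.07
tcp_pos: [0.6319, 0.2484, 0.1475]
ee_rot: [[-0.936, -0.352, 0.001], [-0.352, 0.936, 0.0], [-0.001, 0.0, -1.0]]
contact_force: [0.7, 0.2, -1.3]
grip_width: 0.64
grasp_force: 20.0
```

Run:
```python
from h import *
o=manip.get_obs(); print(o['clock'],o['tcp_pos'],o['grip_width'],rel((.5552,-.0543,.12,87.5),dict(o,tcp_pos=np.array([.632,.2482,.146]))))
```

```text
9.075 [0.63187387 0.24843699 0.14753214] 0.6398910381226813 [ 2.973 -4.269  0.43   4.621]
```

jog_arm(
  commands=[
    [2.973,-4.269,0,4.621,0.7],
    [2.973,-4.269,0,4.621,0.7],
    [2.973,-4.269,0,4.621,0.7],
    [2.973,-4.269,0,4.621,0.7],
    [2.973,-4.269,0,4.621,0.7],
    [2.973,-4.269,0,4.621,0.7],
    [2.973,-4.269,0,4.621,0.7],
    [2.973,-4.269,0.43,4.621,0.7],
    [2.973,-4.269,0.9,4.621,0.7],
    [2.973,-4.269,1.3,4.621,0.7],
    [2.973,-4.269,1.54,4.621,0.7],
    [2.973,-4.269,1.56,4.621,0.7],
  ],
)

```text
clock: 10.58
tcp_pos: [0.5552, -0.0528, 0.0513]
ee_rot: [[-0.999, 0.042, -0.001], [0.042, 0.999, 0.0], [0.001, 0.0, -1.0]]
contact_force: [0.1, -0.0, -0.9]
grip_width: 0.637
grasp_force: 20.0
```

jog_arm(
  commands=[
    [0,0,0,0,0.7],
    [0,0,0.01,0,0.7],
    [0,0,0.01,0,0],
    [0,0,0.01,0,0],
    [0,0,0.01,0,0],
    [0,0,0.33,0,0],
    [0,0,0.33,0,0],
    [0,0,0.33,0,0.6],
    [0,0,0.33,0,0.6],
    [0,0,0.33,0,0.6],
    [0,0,0.33,0,0.6],
  ],
  squeeze=8,
)

```text
clock: 11.95
tcp_pos: [0.5552, -0.0546, 0.0325]
ee_rot: [[-0.999, 0.044, 0.001], [0.044, 0.999, -0.0], [-0.001, -0.0, -1.0]]
contact_force: [0.2, -4.7, 2.3]
grip_width: 0.647
grasp_force: 8.0
```

jog_arm(
  commands=[
    [0,-0.01,0,0,0.6],
    [0,-0.01,0,0,0.6],
    [0,-0.01,0,0,0.6],
  ],
  squeeze=20,
)

```text
clock: 12.32
tcp_pos: [0.5552, -0.0546, 0.0324]
ee_rot: [[-0.999, 0.044, 0.001], [0.044, 0.999, 0.0], [-0.001, 0.0, -1.0]]
contact_force: [-0.8, 1.0, 6.4]
grip_width: 0.641
grasp_force: 20.0
```

Run:
```python
from h import *
o=manip.get_obs(); print(o['clock'],o['tcp_pos'],o['grip_width']*93,o['contact_force'],o['torque'],o['ee_rot'][:,1])
```

```text
12.325 [ 0.55518593 -0.0546237   0.03244914] 59.64193580571978 [-0.82162056  1.01489425  6.40243198] [ 0.12717968  0.13177112 -0.01496543] [4.35809483e-02 9.99049894e-01 1.04780976e-04]
```

The fingers settled at y = -0.0546 on the bed, which confirms the estimate. I'll squeeze near both ends as well, to square the plates and read the bed's yaw.

jog_arm(
  commands=[
    [0,-0.005,0,0,0],
    [0,-0.005,0,0,0],
    [0.5,-0.005,0,0,0],
    [0.5,-0.005,0,0,0],
    [0.5,-0.005,0,0,0.6],
    [0.5,-0.005,0,0,0.6],
    [0.5,-0.005,0,0,0.6],
    [0.5,-0.005,0,0,0.6],
  ],
)

```text
clock: 13.32
tcp_pos: [0.5253, -0.0535, 0.0321]
ee_rot: [[-0.999, 0.044, 0.0], [0.044, 0.999, 0.0], [-0.0, 0.0, -1.0]]
contact_force: [0.6, -0.3, -0.5]
grip_width: 0.643
grasp_force: 20.0
```

Run:
```python
from h import *
o=manip.get_obs(); print(o['clock'],o['tcp_pos'],o['grip_width']*93,o['contact_force'],o['torque'],o['ee_rot'][:,1])
```

```text
13.325 [ 0.52528056 -0.05347375  0.0320971 ] 59.75393685229938 [ 0.61272443 -0.25498999 -0.53335897] [-0.15926006 -0.29840407 -0.02876157] [4.35755309e-02 9.99050058e-01 3.92408371e-04]
```

jog_arm(
  commands=[
    [0,0,0,0,0],
    [0,0,0,0,0],
    [-0.5,0,0,0,0],
    [-0.9,0,0,0,0],
    [-0.9,0,0,0,0],
    [-0.9,0,0,0,0.6],
    [-0.9,0,0,0,0.6],
    [-0.9,0,0,0,0.6],
    [-0.9,0,0,0,0.6],
  ],
)

```text
clock: 14.45
tcp_pos: [0.5787, -0.0555, 0.0322]
ee_rot: [[-0.999, 0.043, -0.0], [0.043, 0.999, 0.001], [0.0, 0.001, -1.0]]
contact_force: [-1.0, -0.4, 0.5]
grip_width: 0.642
grasp_force: 20.0
```

Run:
```python
from h import *
o=manip.get_obs(); print(o['clock'],o['tcp_pos'],o['grip_width']*93,o['contact_force'],o['torque'],o['ee_rot'][:,1])
```

```text
14.45 [ 0.5786934  -0.05554664  0.03223192] 59.75031943838242 [-1.04237345 -0.41308469  0.50919605] [ 0.00332203 -0.03545883  0.10077083] [4.31516440e-02 9.99068402e-01 5.13957780e-04]
```

jog_arm(
  commands=[
    [0,0,0,0,0],
    [0,0,0,0,0],
    [0,0,0,0,0],
    [0,0,-0.8,0,0],
    [0,0,-1.8,0,0],
    [0.5,1.0,-2.2,0,0],
    [1.0,2.0,-2.2,0,0],
    [1.5,3.0,-2.2,0,0],
    [1.5,4.0,-2.2,0,0],
    [1.5,4.0,-2.2,0,0],
  ],
)

```text
clock: 15.7
tcp_pos: [0.4988, 0.1923, 0.1645]
ee_rot: [[-0.999, 0.038, 0.001], [0.038, 0.999, 0.002], [-0.001, 0.002, -1.0]]
contact_force: [0.8, -0.3, 0.6]
grip_width: 0.998
grasp_force: 0.0
```

Run:
```python
from h import *
o=manip.get_obs(); print(o['clock'],o['tcp_pos'])
old=cv2.resize(cv2.imread("pics/top0.png")[:,:,::-1],(560,420),interpolation=cv2.INTER_AREA)
new=manip.snapshot("top");sc=manip.snapshot("scene")
print("bed",*edges("top",old,(.5555,-.053),.04,-2.3).items())
print("pile",*edges("top",new,(.5555,-.053),.056,-2.3).items())
r,_=plate("top",new,(.556,-.053),.056,thr=150); print(r)
a=patch("top",new,(.556,-.053),.056,.08,.0004)
q=proj("scene",(.556,-.053,.045)).astype(int); b=cv2.resize(sc[q[1]-45:q[1]+45,q[0]-45:q[0]+45],(400,400),interpolation=cv2.INTER_CUBIC)
cv2.imwrite("pics/p4.png",np.hstack([a,b])[:,:,::-1])
```

```text
15.7 [0.49877652 0.19233729 0.16453979]
bed ('+y far', np.float64(29.82)) ('+y near', np.float64(29.86)) ('-y far', np.float64(-28.57)) ('-y near', np.float64(-29.56)) ('+x left', np.float64(58.64)) ('+x right', np.float64(60.05)) ('-x left', np.float64(-58.96)) ('-x right', np.float64(-61.02))
pile ('+y far', np.float64(30.73)) ('+y near', np.float64(30.76)) ('-y far', np.float64(-29.59)) ('-y near', np.float64(-29.6)) ('+x left', np.float64(59.83)) ('+x right', np.float64(58.63)) ('-x left', np.float64(-62.26)) ('-x right', np.float64(-61.59))
{'rect': array([ 0.5544, -0.0528]), 'mom': array([ 0.5544, -0.0528]), 'size': array([0.061 , 0.1227]), 'area': 70.7, 'yaw': np.float64(-1.88), 'thr': 150.0, 'box': [[0.4943999946117401, -0.01979999989271164], [0.6169999837875366, -0.024800000712275505], [0.6144999861717224, -0.08579999953508377], [0.4918999969959259, -0.08079999685287476]]}
```

View pics/p4.png

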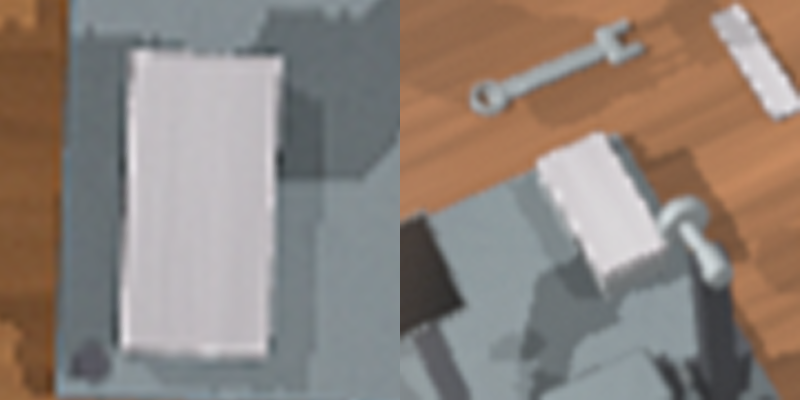

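The pile is two plates, square in y and yaw to about 0.3 mm and within about 1 mm in x. On to the pedal: shut the fingers and rise a little first.

jog_arm(
  commands=[
    [0,0,-0.4,0,1],
    [0,0,-0.4,0,1],
    [0,0,-0.4,0,1],
    [0,0,-0.4,0,1],
  ],
)

```text
clock: 16.3
tcp_pos: [0.4994, 0.1866, 0.1875]
ee_rot: [[-0.999, 0.045, -0.001], [0.045, 0.999, -0.001], [0.001, -0.001, -1.0]]
contact_force: [-0.4, 0.4, 0.2]
grip_width: 0.616
grasp_force: 0.0
```

Run:
```python
from h import *
o=manip.get_obs(); print(o['clock'],o['tcp_pos'],o['grip_width'],rel((.560,-.2345,.19,87.7)),rel((.560,-.2345,.145,87.7)))
```

```text
16.3 [0.49939095 0.18661364 0.18750859] 0.6158979970109002 [-1.324 -6.966 -0.038 -0.054] [-1.325 -6.966  0.712 -0.054]
```

jog_arm(
  commands=[
    [0,-1,0,0,1],
    [0,-2,0,0,1],
    [0,-3,0,0,1],
    [0,-4,0,0,1],
    [0,-5,0,0,1],
    [0,-6,0,0,1],
    [-0.7,-6.97,0,0,1],
    [-1.32,-6.97,0,0,1],
    [-1.32,-6.97,0.4,0,1],
    [-1.32,-6.97,0.7,0,1],
    [-1.32,-6.97,0.7,0,1],
  ],
)

```text
clock: 17.68
tcp_pos: [0.5588, -0.2332, 0.1444]
ee_rot: [[-0.999, 0.043, -0.004], [0.043, 0.999, 0.001], [0.004, 0.001, -1.0]]
contact_force: [0.3, -0.2, 0.1]
grip_width: 0.004
grasp_force: 0.0
```

Run:
```python
from h import *
o=manip.get_obs(); print(o['clock'],o['tcp_pos'],o['grip_width'],o['contact_force'],rel((.560,-.2345,.117,87.7)),rel((.545,-.2345,.044,87.7)))
sc=manip.snapshot("scene"); q=proj("scene",(.56,-.2,.1)).astype(int); b=cv2.resize(sc[q[1]-75:q[1]+75,q[0]-100:q[0]+100],(800,600),interpolation=cv2.INTER_CUBIC)
cv2.imwrite("pics/p5.png",b[:,:,::-1])
```

```text
17.675 [ 0.55882616 -0.2332347   0.14441512] 0.00369015255120265 [ 0.3494615  -0.18583685  0.08621014] [-0.022 -0.021  0.457 -0.039] [ 0.223 -0.033  1.674 -0.039]
```

View pics/p5.png

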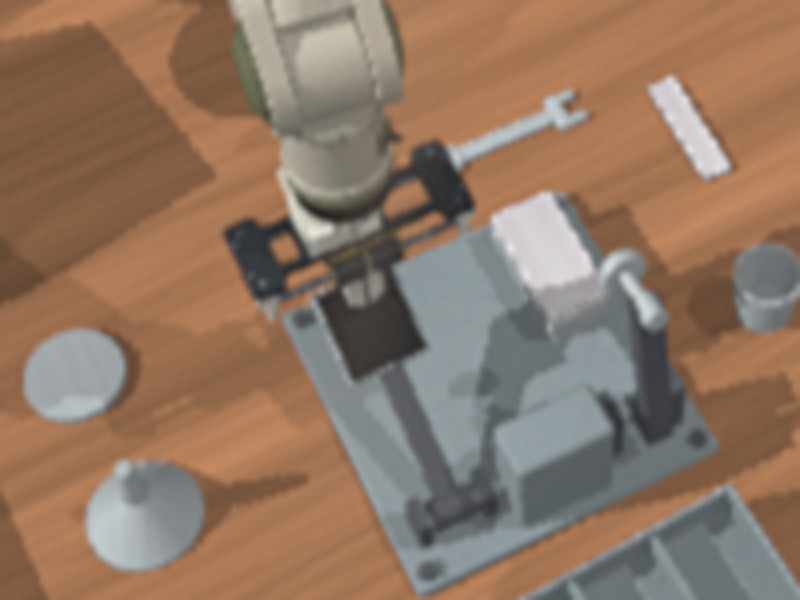

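The shut fingertips are above the tread centre (crop 370,310) and the jaw is up and clear of the pile. Pressing along the arc.

jog_arm(
  commands=[
    [0,0,0.25,0,1],
    [0,0,0.45,0,1],
    [0.03,0,0.6,0,1],
    [0.06,0,0.75,0,1],
    [0.09,0,0.9,0,1],
    [0.12,0,1.05,0,1],
    [0.15,0,1.2,0,1],
    [0.18,0,1.32,0,1],
    [0.2,0,1.44,0,1],
    [0.22,0,1.54,0,1],
    [0.22,0,1.62,0,1],
    [0.22,0,1.66,0,1],
  ],
)

```text
clock: 19.23
tcp_pos: [0.5468, -0.2332, 0.0465]
ee_rot: [[-0.999, 0.044, -0.001], [0.044, 0.999, -0.0], [0.001, -0.0, -1.0]]
contact_force: [-3.1, 0.9, 7.6]
grip_width: 0.005
grasp_force: 4.4
```

jog_arm(
  commands=[
    [0,0,0.03,0,1],
    [0,0,0.06,0,1],
    [0,0,0.08,0,1],
    [0,0,0.08,0,1],
  ],
)

```text
clock: 19.73
tcp_pos: [0.5466, -0.2332, 0.0437]
ee_rot: [[-0.999, 0.044, -0.0], [0.044, 0.999, -0.001], [0.0, -0.001, -1.0]]
contact_force: [-7.4, 2.0, 27.3]
grip_width: 0.007
grasp_force: 13.6
```

At the stop (27 N, z = 43.7 mm). Holding for 1.4 s.

jog_arm(
  commands=[
    [0,0,-0.01,0,1],
    [0,0,-0.01,0,1],
    [0,0,-0.01,0,1],
    [0,0,-0.01,0,1],
    [0,0,-0.01,0,1],
    [0,0,-0.01,0,1],
    [0,0,-0.01,0,1],
    [0,0,-0.01,0,1],
    [0,0,-0.01,0,1],
    [0,0,-0.01,0,1],
    [0,0,-0.01,0,1],
  ],
)

```text
clock: 21.1
tcp_pos: [0.5467, -0.2332, 0.0439]
ee_rot: [[-0.999, 0.044, -0.0], [0.044, 0.999, -0.001], [0.0, -0.001, -1.0]]
contact_force: [-6.0, 1.0, 21.8]
grip_width: 0.002
grasp_force: 11.2
```

Still on the stop. Releasing gently, following the pedal up, then clearing away.

jog_arm(
  commands=[
    [0,0,-0.12,0,1],
    [-0.03,0,-0.25,0,1],
    [-0.06,0,-0.4,0,1],
    [-0.09,0,-0.55,0,1],
    [-0.12,0,-0.7,0,1],
    [-0.15,0,-0.85,0,1],
    [-0.18,0,-1.0,0,1],
    [-0.2,0,-1.15,0,1],
    [-0.2,0,-1.35,0,1],
    [-0.2,0,-1.6,0,1],
    [-0.2,0,-2.0,0,1],
    [-0.2,0,-2.5,0,1],
  ],
)

```text
clock: 22.6
tcp_pos: [0.558, -0.2335, 0.1931]
ee_rot: [[-0.999, 0.044, -0.002], [0.044, 0.999, 0.001], [0.002, 0.0, -1.0]]
contact_force: [-0.3, 0.1, 0.5]
grip_width: 0.007
grasp_force: 0.0
```

jog_arm(
  commands=[
    [1.0,-0.3,-0.3,0,1],
    [2.0,-0.6,-0.3,0,1],
    [2.2,-1.5,-0.3,0,1],
    [2.2,-2.0,-0.3,0,1],
    [2.2,-2.0,-0.3,0,1],
    [2.2,-2.0,-0.3,0,1],
  ],
)

```text
clock: 23.35
tcp_pos: [0.4217, -0.3468, 0.2105]
ee_rot: [[-0.999, 0.043, -0.001], [0.043, 0.999, 0.001], [0.001, 0.001, -1.0]]
contact_force: [0.4, 0.8, 0.3]
grip_width: 0.004
grasp_force: 0.0
```

Run:
```python
from h import *
o=manip.get_obs(); print(o['clock'],o['tcp_pos'],o['contact_force'])
new=manip.snapshot("top");sc=manip.snapshot("scene")
print("pile",*edges("top",new,(.5555,-.053),.056,-2.3).items())
r,_=plate("top",new,(.556,-.053),.056,thr=150); print(r['rect'],r['yaw'],r['size'])
q=proj("scene",(.56,-.13,.07)).astype(int); b=cv2.resize(sc[q[1]-60:q[1]+60,q[0]-60:q[0]+60],(400,400),interpolation=cv2.INTER_CUBIC)
cv2.imwrite("pics/p6.png",np.hstack([patch("top",new,(.556,-.1),.056,.16,.0008),b])[:,:,::-1])
```

```text
23.35 [ 0.42173644 -0.34683864  0.21048176] [0.40493354 0.79988727 0.28408572]
pile ('+y far', np.float64(30.74)) ('+y near', np.float64(30.8)) ('-y far', np.float64(-29.58)) ('-y near', np.float64(-28.73)) ('+x left', np.float64(59.84)) ('+x right', np.float64(58.79)) ('-x left', np.float64(-62.16)) ('-x right', np.float64(-61.6))
[ 0.5555 -0.0526] -6.66 [0.061  0.1206]
```

View pics/p6.png

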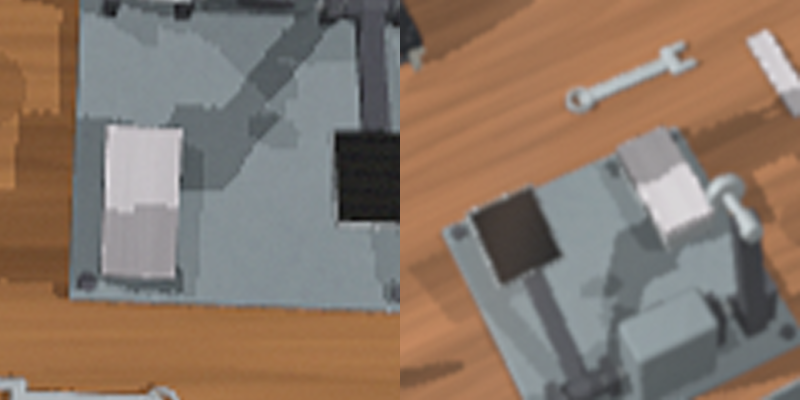

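The pile's edges haven't moved (the dark half is the arm's shadow), and the pedal and jaw are fully up. Handing in.

```bash
python3 -c "
from bench import manip
print(manip.close_job())"
```

```text
the job is handed in; nothing more can be done
None
```

Done and handed in at about 23 s on the robot's clock: both plates are on the bed, within about 0.3 mm across and 1 mm along it; I held the pedal on its stop for about 1.4 s, it came fully up again, and the pile did not move.

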